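Push the fixture pins home around a butted-up desk tidy

ROBOT

A 6-joint arm with a two-finger parallel gripper is mounted at the origin on the work surface. World frame = base frame: x ahead of the robot, y to its left, z up, the work surface at z = 0. Lengths are in m, angles in degrees, forces in N, time in s.
With the tool pointing down it reaches from about 0.35 to 0.925 m from the base axis. Payload 6.4 kg.
Tool frame: the origin (TCP) lies midway between the tips of the shut fingers; the grasp point (between the pads) lies 19 mm behind it (ctrl.tcp_to_grasp is the distance from the TCP to the grasp point, in m); z points along the fingers, y is the line along which they close (so a half turn about z gives the same grasp; the last joint's range is limited). The gripper opens to 85 mm and grips with 20 to 120 N. Pads are 22 mm wide; open, the fingers measure 114 mm over their backs; the gripper's body (76 mm by 85 mm) begins 54 mm behind the grasp point. The pads swing forward as they close: fully open they stand 13 mm farther back than shut.
Start: joints at [-78.272, 14.043, 89.255, -0, 76.702, -9.975], TCP at [0.24, -0.604, 0.231] pointing down, gripper open.
Joint ranges: [-179.41, 179.41], [-58.25, 129.5], [7.25, 145.43], [-54.29, 234.29], [11.92, 165.04], [-157.13, 157.13]. Speed limits (degrees/s): [147.25, 147.25, 180, 180, 180, 180].

INTERFACE

Orientations are given as [roll, pitch, yaw] about the fixed x, y, z axes, in that order (R = Rz(yaw) Ry(pitch) Rx(roll)).
In Python, from rig import ctrl gives the robot as it stands.
- The arm moves only by the tool drive_tool, never from a script. Its arguments are lists of equal length, an entry for each row: "slide": the shift along the world's x, y, z each as a share of 100 mm, from -1 to 1, a list of three; "dr": the turn, a rotation vector about the world's x, y, z each as a share of 180 degrees, from -1 to 1, a list of three; "claw": the closure, from 0 (fully open) to 1 (shut). A call has 1 to 20 rows; each row is the pose to reach, as a shift and turn from the pose commanded when the call began, turning the shorter way round; what a row does not reach only later rows make up. A row lasts 1/8 s, in which the tool goes at most 62.5 mm and 10.7 degrees, less where a joint would pass 70% of its speed; a pose out of reach is approached as far as the arm can. A call with a number of a shift or a turn outside -1 to 1 is refused whole. A call with a gripper value outside its range is refused whole. The fingers move at their own pace and stop on an object; "grip_force" is the grip in N (left out, the last holds). Time passes only in rows, so rows that repeat a pose let the fingers close. It gives the time, the measured TCP pose, the force, the opening and the grip force at its end, in the units of the state.
- ctrl.get_obs(): the state, without advancing time (a new reading comes with each control period).
- ctrl.snapshot(name): name is "side" or "top" or "wrist"; returns a dict with "color" (384x512x3 uint8, blue, green, red), "z_map" (384x512 float32, m along the optical axis (not along the pixel's ray), 0 where there is no reading), "fx", "fy", "cx", "cy" (pixels), "R" (3x3) and "t" (3): a world point X has camera coordinates R X + t; the wrist camera has in their place "T_tool_cam" (4x4, takes a point from camera to tool coordinates, whose origin is the TCP and whose axes are the flange's). Camera axes: x right, y down, z forward; pixel columns grow to the right and rows downward; lengths in m; the calibration is good to about 2 mm. A picture is of the moment at which its call begins: read the wrist's pose just before it.
- ctrl.sign_off(): hands the job in; it is judged then, once.
The state is a dict: "time": time; "qpos": joint angles; "qvel": joint speeds; "joint_torque": joint torques, N m; "tool_pos": TCP position; "tool_rot": TCP orientation; "contact_force": force on the tool from outside, world axes, zero at the start; "ft_torque": the same for the moment, N m; "width": finger opening in m; "grip_force": force on a finger pad.
Only numpy, scipy, OpenCV 4.12 (cv2) and the standard library are available. Lean on these libraries where they do the work, as an engineer would, in place of code of your own. Each camera call takes 0.05 s, during which the arm holds its last target. There are 200 camera calls.

TASK

A desk tidy is butted up against the long stop and the round stop on the welding table's fixture plate, and the stops' three locating pins still stand proud. With the fingertips push each pin down, lightly, until its head sits on its stop, working out from the corner: first the long stop's pin nearer the round stop, then the long stop's other pin, and last the pin in the round stop. Only push, never pull a pin up or lean hard on the stops, and leave the desk tidy and everything else where they are.

Things in the scene. Friction and masses are not known exactly. Their poses are not given: they have to be found in the camera images.
- pin_l (a joint): slide of the push-in locating pin at the long stop's +y end, in m: 0.014 = home, the head's underside resting on the stop; less = proud by the difference (10 to 14 mm proud at the start); below 0 = pulled up. A steady push of about 5 N on the head slides it down (an O-ring grips its bore), it stays where it is left and stops solidly when home
- pin_l_top (a point): centre of the top face of that pin's head, a round steel knob 28 mm across and 14 mm high on a 16 mm shank. z = 0.042 m (above the table) when the pin is home, 0.052 to 0.056 m at the start
- pin_r (a joint): the same kind of pin at the long stop's -y end; same values, size, heights and push
- pin_r_top (a point): centre of the top face of that pin's head
- pin_round (a joint): the same kind of pin, in the middle of the round stop; same values, size, heights and push
- pin_round_top (a point): centre of the top face of that pin's head
- long_stop: long stop: black flat steel bar, 50 x 250 x 16 mm, lying fixed on the fixture plate along the far (+x) edge of the desk tidy, its long side along its y axis; origin at the centre of its underside. Its two pins stand on its centre line, 85 mm either side of the middle. A push or knock of over 50 N on stop or pin is too hard; pressing home at 30 mm/s or slower stays well below that
- round_stop: round stop: black steel disc, 60 mm across, 16 mm thick, fixed on the fixture plate against one end of the desk tidy (the robot's left end in some starts, the right end in others); origin at the centre of its underside; its pin stands on its axis. Its axis is about 120 mm to one side (y) of the long stop's middle and 60 to 85 mm nearer the robot
- fixture_plate: bright steel plate with rows of bores, 320 x 440 x 12 mm, fixed flat on the table, turned by up to 0.25 rad; origin at the centre of its underside. Both stops, the desk tidy, the V-block, the spare pin and the rest post stand on it, on its top face 12 mm above the table
- desk_tidy: the workpiece: loose aluminium-grey desk organiser of 1.1 kg on a 140 x 170 x 4 mm base plate, butted (1.5 mm gap) against both stops, with an arched cover, an 82 mm high tube, a small tube and three tubes lying down, all at least 20 mm inside its edges; origin at the centre of its underside. Not to be shifted
- v_block: loose grey steel V-block, 50 x 50 x 42 mm, on the plate beside the desk tidy's other end, away from the round stop; origin at the centre of its underside. Leave alone
- spare_pin: loose spare pin standing upside down on its head, 54 mm high, at a near corner of the plate; origin at its underside. Leave alone
- rest_post: loose small steel rest post with a 30 x 30 mm foot, 68 mm high, at the other near corner of the plate; origin at its underside. Leave alone
- spatter_spray: loose spray can, 58 mm across, 170 mm high, on the table to the left of the plate; origin at its underside. Leave alone
- wire_brush: loose wire brush, 260 mm long, lying on its side on the table to the left of the plate. Leave alone
- nozzle_dip: loose jar, 72 mm across, 60 mm high, on the table to the right of the plate; origin at its underside. Leave alone
- screw_clamp: loose small screw clamp, 190 mm long, lying on the table to the right of the plate. Leave alone

How it is judged:
By the outcome, as a careful person would: the job done as asked, in the order asked, and still so for the second after the job is handed in, with the robot touching nothing.
It also fails if it takes over 48 s, if anything falls off the work surface, if the arm or the gripper's body presses on something with over 40 N, if the wrist force passes 120 N, or if a joint passes its speed limit or range.

## Working session

There is one attempt and no reset: what is moved stays moved. The work goes in short steps, Python scripts to look and compute and a tool call to move; the robot and the scene stay as the last step left them, time stands still between calls to the robot, and variables do not carry over. Pictures are saved under pics/ and viewed, at most 10 in all, crops included, and the job is handed in when it is done.

Besides the shell and the picture viewer there is one more tool, called after "Call:" by a JSON object that holds its "api" and its "payload", one argument or row to a line. drive_tool: Moves the arm, as the interface text tells. Shift numbers are shares of 100 mm and turn numbers shares of 180 degrees, none past 1 either way. Its arguments: {"type":"object","properties":{"slide":{"type":"array","items":{"type":"array","items":{"type":"number","minimum":-1,"maximum":1}}},"dr":{"type":"array","items":{"type":"array","items":{"type":"number","minimum":-1,"maximum":1}}},"claw":{"type":"array","items":{"type":"number"}},"grip_force":{"type":"number"}},"required":["slide","dr","claw"]}

```bash
mkdir -p pics
python3 - <<'E'
from rig import ctrl
import cv2,numpy as np
o=ctrl.get_obs();print(o['time'],o['tool_pos'],o['tool_rot'],o['contact_force'],o['width'])
for n in('top','side'):
    s=ctrl.snapshot(n);cv2.imwrite(f'pics/{n}.png',s['color']);np.savez(f'{n}.npz',**s)
    print(n,s['fx'],s['R'],s['t'])
E
```

```text
0.0 [ 0.24028549 -0.6033404   0.23015086] [-1.79887908e+02 -1.78561149e-02  2.17031254e+01] [0.10995847 0.32883068 0.15249721] 0.08547323377069117
top 407.6643467137089 [[-0.02362541 -0.99949934  0.02104537]
 [-0.99670054  0.02191368 -0.07815259]
 [ 0.07765228 -0.02282232 -0.99671925]] [-0.00868019  0.54236384  1.22154203]
side 495.0432359544789 [[-0.99524497 -0.09701048  0.00874155]
 [-0.0700154   0.65012197 -0.75659717]
 [ 0.06771478 -0.75361157 -0.65382284]] [0.50246956 0.09399321 1.46801105]
```

View pics/top.png

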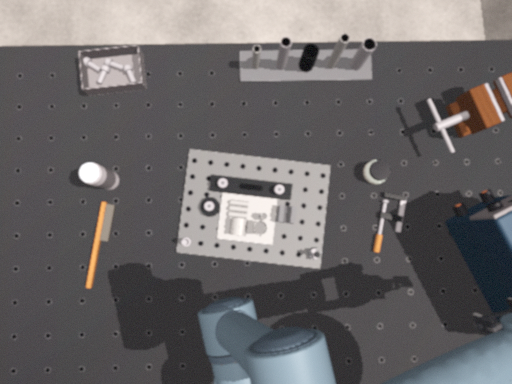

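The top view shows the plate at the centre, with the long stop's pins near (223,183) and (280,189). The round stop's pin is near (209,206), on the robot's left, so the order is pin_l, pin_r, pin_round.

Run:
```python
import cv2,numpy as np
s=np.load('top.npz');z=s['z_map'];c=s['color'];R,t=s['R'],s['t']
cv2.imwrite('pics/topc.png',cv2.resize(c[160:250,180:300],None,fx=6,fy=6,interpolation=cv2.INTER_CUBIC))
v,u=np.mgrid[:384,:512]
P=np.stack([(u-s['cx'])/s['fx']*z,(v-s['cy'])/s['fy']*z,z],-1)
W=(P-t)@R
for (a,b) in((223,183),(280,189),(209,206)):
    w=W[b-9:b+10,a-9:a+10].reshape(-1,3)
    bright=c[b-9:b+10,a-9:a+10].min(-1).reshape(-1)
    m=(w[:,2]>.045)&(w[:,2]<.07)
    print(m.sum(),w[m].mean(0),np.median(w[m],0),(w[m].min(0)+w[m].max(0))/2,w[m].max(0)-w[m].min(0))
    uu=(u[b-9:b+10,a-9:a+10].reshape(-1)[m]).mean();vv=v[b-9:b+10,a-9:a+10].reshape(-1)[m].mean();print(uu,vv)
```

```text
73 [0.59167645 0.06713004 0.05222527] [0.59114467 0.06594758 0.05172097] [0.59255432 0.06743431 0.05152917] [0.0278191  0.02696334 0.0109869 ]
222.56164383561645 182.73972602739727
71 [ 0.56890649 -0.10063912  0.05476576] [ 0.56913028 -0.1005638   0.05457301] [ 0.56829238 -0.10193187  0.05383754] [0.0266859  0.02748325 0.01758244]
279.0845070422535 189.05633802816902
75 [0.52386305 0.10859051 0.05550966] [0.52317531 0.1081592  0.05576786] [0.52445507 0.10961272 0.05432036] [0.02700298 0.02712474 0.01180895]
208.86666666666667 205.70666666666668
```

View pics/topc.png

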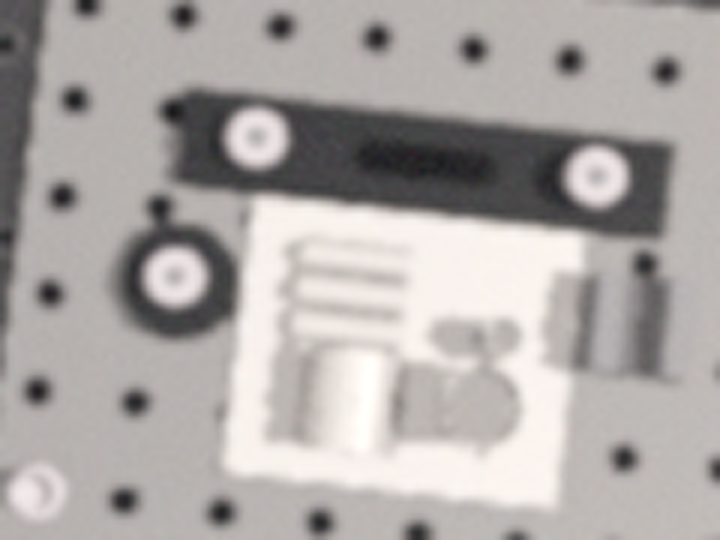

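View pics/side.png

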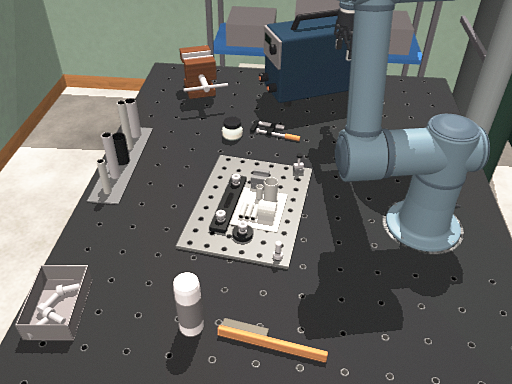

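The crop confirms the pin heads: (256,137), (596,176) and (175,276) in crop pixels. These agree with the depth measurements. I'll close the gripper and travel at z ≈ 0.23.

Call:
{"api": "drive_tool", "payload": {
  "slide": [
    [0.25,0.5,0],
    [0.5,1,0],
    [0.5,1,0]
  ],
  "dr": [
    [0,0,0],
    [0,0,0],
    [0,0,0]
  ],
  "claw": [1,1,1]
}}

```text
time: 0.48
tool_pos: [0.2917, -0.5008, 0.2304]
tool_rot: [-179.9, -0.0, 21.9]
contact_force: [-0.4, -0.9, 0.3]
width: 0.0323
grip_force: 0.0
```

Call:
{"api": "drive_tool", "payload": {
  "slide": [
    [0.25,0.5,0],
    [0.5,1,0],
    [0.5,1,0]
  ],
  "dr": [
    [0,0,0],
    [0,0,0],
    [0,0,0]
  ],
  "claw": [1,1,1]
}}

```text
time: 0.85
tool_pos: [0.3413, -0.4018, 0.231]
tool_rot: [-180.0, -0.0, 21.9]
contact_force: [-0.9, -0.6, 0.4]
width: 0.0
grip_force: 0.0
```

Call:
{"api": "drive_tool", "payload": {
  "slide": [
    [0.25,0.5,0],
    [0.5,1,0],
    [0.5,1,0]
  ],
  "dr": [
    [0,0,0],
    [0,0,0],
    [0,0,0]
  ],
  "claw": [1,1,1]
}}

```text
time: 1.23
tool_pos: [0.3912, -0.3026, 0.2312]
tool_rot: [180.0, 0.0, 21.9]
contact_force: [-1.0, -0.8, 0.1]
width: 0.0001
grip_force: 0.0
```

Call:
{"api": "drive_tool", "payload": {
  "slide": [
    [0.25,0.5,0],
    [0.5,1,0],
    [0.5,1,0]
  ],
  "dr": [
    [0,0,0],
    [0,0,0],
    [0,0,0]
  ],
  "claw": [1,1,1]
}}

```text
time: 1.6
tool_pos: [0.4413, -0.2032, 0.2313]
tool_rot: [180.0, 0.0, 21.9]
contact_force: [-0.1, -0.8, -0.3]
width: 0.0002
grip_force: 0.0
```

Call:
{"api": "drive_tool", "payload": {
  "slide": [
    [0.25,0.5,0],
    [0.5,1,0],
    [0.5,1,0]
  ],
  "dr": [
    [0,0,0],
    [0,0,0],
    [0,0,0]
  ],
  "claw": [1,1,1]
}}

```text
time: 1.98
tool_pos: [0.4913, -0.1037, 0.2313]
tool_rot: [180.0, 0.0, 21.8]
contact_force: [-0.1, -0.2, -0.2]
width: 0.0002
grip_force: 0.0
```

Call:
{"api": "drive_tool", "payload": {
  "slide": [
    [0.25,0.5,0],
    [0.5,1,0],
    [0.5,1,0],
    [0.5,1,0]
  ],
  "dr": [
    [0,0,0],
    [0,0,0],
    [0,0,0],
    [0,0,0]
  ],
  "claw": [1,1,1,1]
}}

```text
time: 2.48
tool_pos: [0.5404, -0.0061, 0.231]
tool_rot: [180.0, 0.0, 21.6]
contact_force: [-0.5, 0.9, 0.3]
width: -0.0001
grip_force: 0.0
```

Call:
{"api": "drive_tool", "payload": {
  "slide": [
    [0.2,0.3,0],
    [0.52,0.73,-0.3],
    [0.52,0.73,-0.6],
    [0.52,0.73,-0.8],
    [0.52,0.73,-0.8]
  ],
  "dr": [
    [0,0,0],
    [0,0,0],
    [0,0,0],
    [0,0,0],
    [0,0,0]
  ],
  "claw": [1,1,1,1,1]
}}

```text
time: 3.1
tool_pos: [0.5911, 0.0674, 0.1496]
tool_rot: [-179.9, 0.2, 21.6]
contact_force: [-0.6, -0.6, 0.9]
width: -0.0003
grip_force: 0.0
```

Run:
```python
from rig import ctrl
import cv2,numpy as np
from scipy.spatial.transform import Rotation as Ro
o=ctrl.get_obs();print(o['time'],o['tool_pos'],o['tool_rot'],o['contact_force'])
s=ctrl.snapshot('wrist');cv2.imwrite('pics/w1.png',s['color'])
z=s['z_map'];v,u=np.mgrid[:384,:512]
P=np.stack([(u-s['cx'])/s['fx']*z,(v-s['cy'])/s['fy']*z,z],-1)
T=s['T_tool_cam'];W=(P@T[:3,:3].T+T[:3,3])@Ro.from_euler('xyz',o['tool_rot'],degrees=True).as_matrix().T+o['tool_pos']
np.save('w1.npy',W)
for p in((.592,.067),(.569,-.101),(.524,.109)):
    m=(z>0)&(np.hypot(W[...,0]-p[0],W[...,1]-p[1])<.02)&(W[...,2]>.047)&(W[...,2]<.065)
    if m.sum():
        w=W[m];print(m.sum(),np.median(w,0),(w.min(0)+w.max(0))/2,np.ptp(w,0),u[m].mean(),v[m].mean())
```

```text
3.1 [0.59114969 0.06738461 0.14958691] [-179.92330802    0.18996923   21.56498052] [-0.574172   -0.63157547  0.86133225]
1115 [0.59311143 0.06834307 0.05314075] [0.59219672 0.06789396 0.05132884] [0.0291095  0.02905758 0.00863283] 256.3273542600897 189.59730941704035
1054 [ 0.57048886 -0.09691109  0.05535855] [ 0.56888623 -0.10015307  0.05231385] [0.03005136 0.02988589 0.01061137] 435.38140417457305 287.46869070208726
1087 [0.52638996 0.10877126 0.05600154] [0.52372287 0.10900269 0.05304004] [0.02974485 0.0293392  0.01196026] 176.79760809567617 248.8399264029439
```

View pics/w1.png

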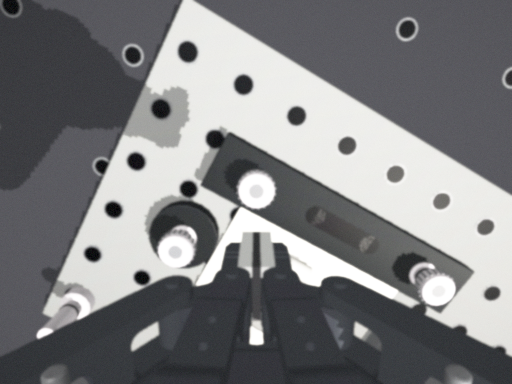

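The wrist view shows all three heads, at (256,190), (435,287) and (177,249). The measured positions match the top camera within about 1 mm. I'll descend on pin_l.

Call:
{"api": "drive_tool", "payload": {
  "slide": [
    [0.01,0,-0.4],
    [0.01,0,-0.7],
    [0.01,0,-0.85],
    [0.01,0,-0.9],
    [0.01,0,-0.9]
  ],
  "dr": [
    [0,0,0],
    [0,0,0],
    [0,0,0],
    [0,0,0],
    [0,0,0]
  ],
  "claw": [1,1,1,1,1]
}}

```text
time: 3.78
tool_pos: [0.5943, 0.0688, 0.0625]
tool_rot: [180.0, -0.1, 21.7]
contact_force: [1.0, -0.3, -0.3]
width: -0.0001
grip_force: 0.0
```

Call:
{"api": "drive_tool", "payload": {
  "slide": [
    [0,0,-0.02],
    [0,0,-0.04],
    [0,0,-0.06],
    [0,0,-0.08],
    [0,0,-0.1],
    [0,0,-0.12],
    [0,0,-0.13],
    [0,0,-0.14],
    [0,0,-0.15],
    [0,0,-0.15]
  ],
  "dr": [
    [0,0,0],
    [0,0,0],
    [0,0,0],
    [0,0,0],
    [0,0,0],
    [0,0,0],
    [0,0,0],
    [0,0,0],
    [0,0,0],
    [0,0,0]
  ],
  "claw": [1,1,1,1,1,1,1,1,1,1]
}}

```text
time: 5.03
tool_pos: [0.5934, 0.0691, 0.0462]
tool_rot: [-180.0, -0.0, 21.7]
contact_force: [-0.9, 0.3, 2.5]
width: -0.0005
grip_force: 1.4
```

Call:
{"api": "drive_tool", "payload": {
  "slide": [
    [0,0,-0.01],
    [0,0,-0.02],
    [0,0,-0.03],
    [0,0,-0.03]
  ],
  "dr": [
    [0,0,0],
    [0,0,0],
    [0,0,0],
    [0,0,0]
  ],
  "claw": [1,1,1,1]
}}

```text
time: 5.52
tool_pos: [0.5934, 0.0691, 0.0432]
tool_rot: [180.0, -0.0, 21.7]
contact_force: [-0.9, -0.1, 2.3]
width: 0.0001
grip_force: 1.3
```

Call:
{"api": "drive_tool", "payload": {
  "slide": [
    [0,0,-0.005],
    [0,0,-0.01],
    [0,0,-0.01]
  ],
  "dr": [
    [0,0,0],
    [0,0,0],
    [0,0,0]
  ],
  "claw": [1,1,1]
}}

```text
time: 5.9
tool_pos: [0.5934, 0.0691, 0.0422]
tool_rot: [-180.0, -0.0, 21.7]
contact_force: [-0.8, 0.5, 3.3]
width: -0.0003
grip_force: 1.7
```

Call:
{"api": "drive_tool", "payload": {
  "slide": [
    [0,0,-0.005],
    [0,0,-0.005]
  ],
  "dr": [
    [0,0,0],
    [0,0,0]
  ],
  "claw": [1,1]
}}

```text
time: 6.15
tool_pos: [0.5934, 0.0691, 0.0421]
tool_rot: [-180.0, 0.0, 21.7]
contact_force: [-4.1, -0.2, 4.9]
width: 0.0001
grip_force: 2.7
```

Call:
{"api": "drive_tool", "payload": {
  "slide": [
    [0,0,-0.005],
    [0,0,-0.005]
  ],
  "dr": [
    [0,0,0],
    [0,0,0]
  ],
  "claw": [1,1]
}}

```text
time: 6.4
tool_pos: [0.5934, 0.0691, 0.042]
tool_rot: [-180.0, 0.0, 21.7]
contact_force: [-4.4, -0.2, 8.9]
width: 0.0001
grip_force: 4.3
```

Call:
{"api": "drive_tool", "payload": {
  "slide": [
    [0,0,-0.005],
    [0,0,-0.005]
  ],
  "dr": [
    [0,0,0],
    [0,0,0]
  ],
  "claw": [1,1]
}}

```text
time: 6.65
tool_pos: [0.5935, 0.0691, 0.042]
tool_rot: [-180.0, 0.0, 21.7]
contact_force: [-5.4, 1.0, 10.7]
width: -0.0004
grip_force: 5.8
```

Call:
{"api": "drive_tool", "payload": {
  "slide": [
    [0,0,0.05],
    [0,0,0.3],
    [0,0,0.6],
    [-0.12,-0.8,0.6],
    [-0.12,-0.8,0.6],
    [-0.12,-0.8,0.6]
  ],
  "dr": [
    [0,0,0],
    [0,0,0],
    [0,0,0],
    [0,0,0],
    [0,0,0],
    [0,0,0]
  ],
  "claw": [1,1,1,1,1,1]
}}

```text
time: 7.4
tool_pos: [0.581, -0.0118, 0.1002]
tool_rot: [-180.0, 0.0, 21.6]
contact_force: [0.0, 0.8, -0.7]
width: -0.0002
grip_force: 0.0
```

Call:
{"api": "drive_tool", "payload": {
  "slide": [
    [-0.06,-0.45,0],
    [-0.12,-0.88,0],
    [-0.12,-0.88,-0.2],
    [-0.12,-0.88,-0.35],
    [-0.12,-0.88,-0.38],
    [-0.12,-0.88,-0.38]
  ],
  "dr": [
    [0,0,0],
    [0,0,0],
    [0,0,0],
    [0,0,0],
    [0,0,0],
    [0,0,0]
  ],
  "claw": [1,1,1,1,1,1]
}}

```text
time: 8.15
tool_pos: [0.5693, -0.0978, 0.0623]
tool_rot: [-180.0, 0.0, 21.8]
contact_force: [0.9, -0.2, -0.2]
width: 0.0001
grip_force: 0.0
```

Call:
{"api": "drive_tool", "payload": {
  "slide": [
    [0,0,-0.02],
    [0,0,-0.04],
    [0,0,-0.06],
    [0,0,-0.08],
    [0,0,-0.1],
    [0,0,-0.12],
    [0,0,-0.13],
    [0,0,-0.14],
    [0,0,-0.15],
    [0,0,-0.15]
  ],
  "dr": [
    [0,0,0],
    [0,0,0],
    [0,0,0],
    [0,0,0],
    [0,0,0],
    [0,0,0],
    [0,0,0],
    [0,0,0],
    [0,0,0],
    [0,0,0]
  ],
  "claw": [1,1,1,1,1,1,1,1,1,1]
}}

```text
time: 9.4
tool_pos: [0.5695, -0.099, 0.0477]
tool_rot: [180.0, -0.0, 21.7]
contact_force: [-0.1, -0.3, 2.1]
width: -0.0002
grip_force: 1.3
```

Call:
{"api": "drive_tool", "payload": {
  "slide": [
    [0,0,-0.01],
    [0,0,-0.02],
    [0,0,-0.03],
    [0,0,-0.04],
    [0,0,-0.05],
    [0,0,-0.055],
    [0,0,-0.06],
    [0,0,-0.06]
  ],
  "dr": [
    [0,0,0],
    [0,0,0],
    [0,0,0],
    [0,0,0],
    [0,0,0],
    [0,0,0],
    [0,0,0],
    [0,0,0]
  ],
  "claw": [1,1,1,1,1,1,1,1]
}}

```text
time: 10.4
tool_pos: [0.5695, -0.099, 0.042]
tool_rot: [180.0, 0.0, 21.7]
contact_force: [-1.1, 0.1, 5.9]
width: -0.0002
grip_force: 2.7
```

Call:
{"api": "drive_tool", "payload": {
  "slide": [
    [0,0,-0.005],
    [0,0,-0.005]
  ],
  "dr": [
    [0,0,0],
    [0,0,0]
  ],
  "claw": [1,1]
}}

```text
time: 10.65
tool_pos: [0.5695, -0.099, 0.042]
tool_rot: [-180.0, 0.0, 21.7]
contact_force: [-2.9, -0.0, 7.9]
width: 0.0002
grip_force: 4.4
```

Call:
{"api": "drive_tool", "payload": {
  "slide": [
    [0,0,-0.005],
    [0,0,-0.005]
  ],
  "dr": [
    [0,0,0],
    [0,0,0]
  ],
  "claw": [1,1]
}}

```text
time: 10.9
tool_pos: [0.5695, -0.099, 0.042]
tool_rot: [-180.0, 0.0, 21.7]
contact_force: [-4.5, 0.7, 11.7]
width: 0.0
grip_force: 6.0
```

Call:
{"api": "drive_tool", "payload": {
  "slide": [
    [0,0,0.05],
    [0,0,0.4],
    [0,0,0.9],
    [0,0.4,1],
    [0,1,1],
    [0,1,1]
  ],
  "dr": [
    [0,0,0],
    [0,0,0],
    [0,0,0],
    [0,0,0],
    [0,0,0],
    [0,0,0]
  ],
  "claw": [1,1,1,1,1,1]
}}

```text
time: 11.65
tool_pos: [0.5686, 0.0044, 0.1402]
tool_rot: [-179.9, 0.0, 22.0]
contact_force: [0.2, -0.2, -0.3]
width: -0.0002
grip_force: 0.0
```

Call:
{"api": "drive_tool", "payload": {
  "slide": [
    [-0.2,0.5,0],
    [-0.45,1,0],
    [-0.45,1,0],
    [-0.45,1,0]
  ],
  "dr": [
    [0,0,0],
    [0,0,0],
    [0,0,0],
    [0,0,0]
  ],
  "claw": [1,1,1,1]
}}

```text
time: 12.15
tool_pos: [0.5245, 0.1005, 0.1405]
tool_rot: [180.0, 0.0, 21.7]
contact_force: [-0.5, -0.5, 0.4]
width: 0.0001
grip_force: 0.0
```

Call:
{"api": "drive_tool", "payload": {
  "slide": [
    [0,0.09,-0.3],
    [0,0.09,-0.6],
    [0,0.09,-0.75],
    [0,0.09,-0.78],
    [0,0.09,-0.78]
  ],
  "dr": [
    [0,0,0],
    [0,0,0],
    [0,0,0],
    [0,0,0],
    [0,0,0]
  ],
  "claw": [1,1,1,1,1]
}}

```text
time: 12.78
tool_pos: [0.5253, 0.1096, 0.0635]
tool_rot: [180.0, -0.1, 21.7]
contact_force: [-0.7, 0.6, -0.6]
width: 0.0001
grip_force: 0.0
```

Call:
{"api": "drive_tool", "payload": {
  "slide": [
    [0,0,-0.02],
    [0,0,-0.04],
    [0,0,-0.06],
    [0,0,-0.08],
    [0,0,-0.1],
    [0,0,-0.12],
    [0,0,-0.13],
    [0,0,-0.14],
    [0,0,-0.15],
    [0,0,-0.15]
  ],
  "dr": [
    [0,0,0],
    [0,0,0],
    [0,0,0],
    [0,0,0],
    [0,0,0],
    [0,0,0],
    [0,0,0],
    [0,0,0],
    [0,0,0],
    [0,0,0]
  ],
  "claw": [1,1,1,1,1,1,1,1,1,1]
}}

```text
time: 14.02
tool_pos: [0.5244, 0.1101, 0.0477]
tool_rot: [-180.0, -0.0, 21.7]
contact_force: [-1.7, 0.8, 2.7]
width: 0.0
grip_force: 1.2
```

Call:
{"api": "drive_tool", "payload": {
  "slide": [
    [0,0,-0.01],
    [0,0,-0.02],
    [0,0,-0.03],
    [0,0,-0.04],
    [0,0,-0.05],
    [0,0,-0.055],
    [0,0,-0.06],
    [0,0,-0.06]
  ],
  "dr": [
    [0,0,0],
    [0,0,0],
    [0,0,0],
    [0,0,0],
    [0,0,0],
    [0,0,0],
    [0,0,0],
    [0,0,0]
  ],
  "claw": [1,1,1,1,1,1,1,1]
}}

```text
time: 15.02
tool_pos: [0.5245, 0.1101, 0.042]
tool_rot: [180.0, -0.0, 21.7]
contact_force: [-0.7, 1.6, 4.9]
width: 0.0
grip_force: 2.8
```

Call:
{"api": "drive_tool", "payload": {
  "slide": [
    [0,0,-0.005],
    [0,0,-0.005]
  ],
  "dr": [
    [0,0,0],
    [0,0,0]
  ],
  "claw": [1,1]
}}

```text
time: 15.28
tool_pos: [0.5245, 0.1101, 0.042]
tool_rot: [-180.0, 0.0, 21.7]
contact_force: [-3.2, 1.7, 9.1]
width: -0.0004
grip_force: 4.6
```

Call:
{"api": "drive_tool", "payload": {
  "slide": [
    [0,0,-0.005],
    [0,0,-0.005]
  ],
  "dr": [
    [0,0,0],
    [0,0,0]
  ],
  "claw": [1,1]
}}

```text
time: 15.52
tool_pos: [0.5245, 0.1101, 0.0419]
tool_rot: [-180.0, 0.0, 21.7]
contact_force: [-4.7, 0.4, 12.8]
width: 0.0
grip_force: 6.5
```

Call:
{"api": "drive_tool", "payload": {
  "slide": [
    [0,0,0.05],
    [0,0,0.4],
    [0,0,0.9],
    [0,0,1],
    [0,0,1]
  ],
  "dr": [
    [0,0,0],
    [0,0,0],
    [0,0,0],
    [0,0,0],
    [0,0,0]
  ],
  "claw": [1,1,1,1,1]
}}

```text
time: 16.15
tool_pos: [0.5244, 0.11, 0.1407]
tool_rot: [180.0, -0.0, 21.7]
contact_force: [-0.2, 0.6, -1.6]
width: -0.0003
grip_force: 0.0
```

Call:
{"api": "drive_tool", "payload": {
  "slide": [
    [-0.3,0,0.3],
    [-0.7,0,0.5],
    [-1,0,0.5],
    [-1,0,0.5],
    [-1,0,0.5]
  ],
  "dr": [
    [0,0,0],
    [0,0,0],
    [0,0,0],
    [0,0,0],
    [0,0,0]
  ],
  "claw": [1,1,1,1,1]
}}

```text
time: 16.77
tool_pos: [0.4241, 0.11, 0.1895]
tool_rot: [-180.0, 0.1, 21.7]
contact_force: [1.0, 0.3, 0.4]
width: -0.0
grip_force: 0.0
```

Run:
```python
from rig import ctrl
import cv2,numpy as np
from scipy.spatial.transform import Rotation as Ro
o=ctrl.get_obs();print(o['time'],o['tool_pos'],o['qvel'].round(2) if hasattr(o['qvel'],'round') else o['qvel'])
s=ctrl.snapshot('wrist');cv2.imwrite('pics/w2.png',s['color'])
z=s['z_map'];v,u=np.mgrid[:384,:512]
P=np.stack([(u-s['cx'])/s['fx']*z,(v-s['cy'])/s['fy']*z,z],-1)
T=s['T_tool_cam'];W=(P@T[:3,:3].T+T[:3,3])@Ro.from_euler('xyz',o['tool_rot'],degrees=True).as_matrix().T+o['tool_pos']
for p in((.593,.068),(.569,-.1),(.524,.109)):
    m=(z>0)&(np.hypot(W[...,0]-p[0],W[...,1]-p[1])<.008)
    print(m.sum(),np.median(W[m],0) if m.sum() else '')
```

```text
16.775 [0.42412736 0.10997835 0.18953678] [-0.07  0.73 -1.39 -0.05  0.16  0.01]
232 [0.5907198  0.06699762 0.04252566]
0 
313 [0.52391909 0.10897189 0.04248973]
```

View pics/w2.png

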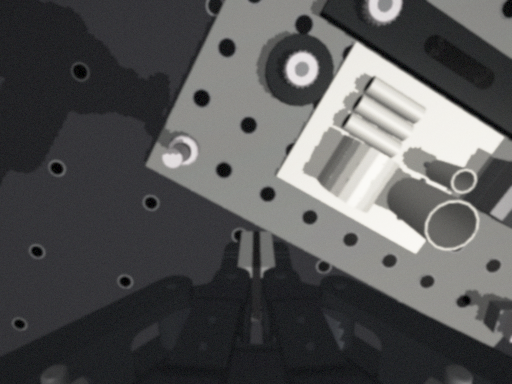

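The wrist view shows pin_round at (302,69) and pin_l at (383,5), both seated at about 0.042. The tidy is in place. pin_r is out of this view, so I'll check it with the top camera and hand in only if it is seated too.

Run:
```python
from rig import ctrl
import numpy as np
s=ctrl.snapshot('top');z=s['z_map'];v,u=np.mgrid[:384,:512]
W=(np.stack([(u-s['cx'])/s['fx']*z,(v-s['cy'])/s['fy']*z,z],-1)-s['t'])@s['R']
h=[]
for p in((.592,.068),(.569,-.1),(.524,.109)):
    m=(z>0)&(np.hypot(W[...,0]-p[0],W[...,1]-p[1])<.008);h.append(np.median(W[m],0)[2] if m.sum() else None)
print(h)
if h[1] is not None and h[1]<.0445: print(ctrl.sign_off())
```

```text
[np.float64(0.04282522666814541), np.float64(0.04225151911220401), np.float64(0.04149286865257428)]
the job is handed in; nothing more can be done
None
```

All three pins are pushed home in the order asked (pin_l, pin_r, pin_round): the heads measure within 1 mm of 0.042 m, the highest force read was about 13 N, and the job was handed in at about 17 s with the arm clear.

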